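Load a sample slide under the sprung clips of an inspection stage

ROBOT

A 6-joint arm with a two-finger parallel gripper is mounted at the origin on the work surface. World frame = base frame: x ahead of the robot, y to its left, z up, the work surface at z = 0. Lengths are in m, angles in degrees, forces in N, time in s.
With the tool pointing down it reaches from about 0.3 to 0.75 m from the base axis. Payload 8.5 kg.
Tool frame: the origin (TCP) lies between the finger pads; the fingertips stand 17 mm ahead of it and the grasp point (between the pads) lies 2 mm behind it; z points along the fingers, y is the direction in which the jaws open and shut (so a half turn about z gives the same grasp; the last joint's range is limited). The gripper opens to 85 mm and grips with 20 to 120 N. Pads are 22 mm wide; open, the fingers measure 114 mm over their backs; the gripper's body (76 mm by 85 mm) begins 54 mm behind the grasp point. The pads swing forward as they close: fully open they stand 13 mm farther back than shut.
Start: joints at [-86.763, 21.807, 74.336, -0, 83.858, -12.336], TCP at [0.148, -0.53, 0.248] pointing down, gripper open.
Joint ranges: [-178.18, 178.18], [-50.72, 133.34], [12.68, 142.11], [-81.47, 261.47], [9.98, 163.14], [-165.26, 165.26]. Speed limits (degrees/s): [136.94, 136.94, 180, 180, 180, 180].

INTERFACE

Orientations are given as a 3x3 rotation matrix whose columns are the frame's x, y, z axes.
In Python, from rig import readout, eyes, env gives the robot as it stands.
- The arm moves only by the tool arm_command, never from a script. Its argument "rows" is text: rows parted by semicolons, each of 7 numbers parted by spaces: the closure, from 0 (fully open) to 1 (shut), then the shift along the tool's x, y, z in mm, then the turn, a rotation vector about the tool's x, y, z in degrees. In form: grip dx dy dz rx ry rz; .... A call has 1 to 5 rows; each row shifts and turns the commanded pose from where the row before left it, along the tool's axes as they then stand; what a row does not reach is not made up. A row lasts 1/12 s, in which the tool goes at most 41.7 mm and 7.16 degrees, less where a joint would pass 70% of its speed; a pose out of reach is approached as far as the arm can. A call with a gripper value outside its range is refused whole. The fingers move at their own pace and stop on an object; "squeeze" is the grip in N (left out, the last holds). Time passes only in rows, so rows that do not move let the fingers close. It gives the time, the measured TCP pose, the force and the opening at its end, in the units of the state.
- readout.observe(): the state, without advancing time (a new reading comes with each control period).
- eyes.get_image(name): name is "scene" or "top"; returns the picture (400x640x3 uint8, red, green, blue); there is no depth.
- eyes.camera_model(name): a dict with "mtx" (3x3 intrinsics, pixels), "k1" (the pictures are not rectified: a ray, as slopes to the right and down, at radius r is drawn at 1 + k1 r^2 times it, then the intrinsics apply), "view" (4x4, takes a point from world to camera coordinates). Camera axes: x right, y up, looking along -z (the intrinsics and any distortion apply to the point x, -y, -z); pixel columns grow to the right and rows downward; lengths in m; the calibration is good to about 2 mm. A picture is of the moment at which its call begins. camera_model takes no time and is no camera call.
- env.close_job(): hands the job in, once; it reports no verdict.
The state is a dict: "time_s": time; "q": joint angles; "qvel": joint speeds; "joint_efforts": joint torques, N m; "position": TCP position; "tool_rot": TCP orientation; "ft_force": force on the tool from outside, world axes, zero at the start; "wrist_torque": the same for the moment, N m; "grip_width": finger opening in m.
Only numpy, scipy, OpenCV 4.12 (cv2) and the standard library are available. Lean on these libraries where they do the work, as an engineer would, in place of code of your own. Each camera call takes 0.05 s, during which the arm holds its last target. There are 200 camera calls.

TASK

Take the glass sample slide off the notebook by its orange grip and slide it, metal bar first, along the white inspection stage's bed under the two sprung clips until both clips have ridden up over the bar and snapped down behind it onto the glass. Push gently by feel: the glass must never be forced hard against the stage or its clips, nor the sprung backstop driven to the end of its short travel. Then let go, leaving the slide clipped flat on the bed and the other things on the desk where they are.

Things in the scene. Friction and masses are not known exactly. Their poses are not given: they have to be found in the camera images.
- slide: Loose slide, 110 x 50 mm, about 100 g: bluish glass 5 mm thick; origin at the centre of its underside, x lengthwise to the bar end, z up. A 9 mm round aluminium bar lies across its front end (x = 46 to 55 mm), level with it below, so 4 mm proud above. Orange grip block at the rear: centre x = -40 mm, 20 mm long (x), 24 mm wide (y), 5 to 35 mm above the underside. Starts flat on the notebook.
- grip (a point): Point in the middle of the orange grip, 22 mm above the slide's underside, at slide x = -40 mm; axes as the slide's.
- bar (a point): Centre of the aluminium bar at the front of the slide, slide x = +50.5 mm, 4.5 mm above the underside; axes as the slide's.
- stage: White inspection stage fixed to the desk, base 260 (x) x 150 (y) x 24 mm; origin at the centre of its underside. Its flat top is the bed, 24 mm above the origin. The slide goes in along the stage's +x, centred on y = 0, from the open front end (x = -130 mm). A pillar 235 mm high stands at its far left corner (x = 118, y = 62 mm), its camera head swung out to y = 125 mm.
- mouth (a point): Mouth of the two dark guide rails: point on the bed at stage x = -17 mm, y = 0; axes as the stage's. The rails are 8 mm high; here their flared ends are 64 mm apart, narrowing to 54 mm at stage x = 5 mm and straight to x = 55 mm. In front of the mouth the bed is bare.
- clips (a point): Point on the bed (stage x = 30 mm) under the clips' heels at the NOMINAL setting. Clips and backstop sit on an aluminium carriage locked up to 20 mm either way along stage x from nominal; this point does NOT show the setting, so feel for it. From the heels, red-tipped lips rise 18 mm towards the mouth, to 12 mm above the bed. Riding up takes about 3 to 12 N of push, then the push drops.
- home (a point): Where the slide's origin ends up at the NOMINAL setting (stage x = -15 mm, on the bed); shifts with the carriage. The push drops when the heels pass the bar's top, about 5.5 mm before home; the sprung backstop is met 2.5 mm before home. Short of home by more than about 0.5 mm the clips stay perched on the bar. Over 30 N in all between slide and stage is too much, bumps included.
- clip_left (a joint): Hinge of the clip at stage y = +17 mm, rad. 0 = empty (heel 2 mm above the bed); about 0.13 = heel on top of the bar; about 0.055 = heel down on the glass. Pressed down by a spring, 0.5 to 1.2 N at the heel.
- clip_right (a joint): The same for the clip at stage y = -17 mm.
- backstop (a joint): Sprung backstop, a small black pad between the clips that the bar meets, pressed along stage +x: 0 = free, about 0.0022 m with the slide clipped home, 0.0058 m at the solid end of its travel, which it must not be driven to (keep under 0.005 m). Spring 1.1 N/mm.
- notebook: Notebook with white page and green cover, fixed to the desk, 210 (x) x 160 (y) x 8 mm; origin at the centre of its underside, x along its length.
- pen: Loose pen, 10 x 135 x 10 mm, lying on the notebook's far end; leave it.
- phone: Loose phone, 75 x 150 x 9 mm; leave it.
- core: Loose brown ring core, 60 mm across, 22 mm high; leave it.
- tape: Loose red tape roll, 72 mm across, 19 mm high; leave it.
- balm: Loose blue stick standing upright, 22 mm across, 68 mm high; leave it.
- pencup: Loose black pen cup, 80 mm across, 98 mm high; leave it.
- partsbin: Loose yellow open bin, 160 x 110 x 70 mm; leave it.

How it is judged:
By the outcome, as a careful person would: the job done as asked, in the order asked, and still so for the second after the job is handed in, with the robot touching nothing.
It also fails if it takes over 64 s, if anything falls off the work surface, if the arm or the gripper's body presses on something with over 40 N, if the wrist force passes 120 N, or if a joint passes its speed limit or range.

## Working session

There is one attempt and no reset: what is moved stays moved. The work goes in short steps, Python scripts to look and compute and a tool call to move; the robot and the scene stay as the last step left them, time stands still between calls to the robot, and variables do not carry over. Pictures are saved under pics/ and viewed, about 8 in all and at most 12, crops included, and the job is handed in when it is done.

Besides the shell and the picture viewer there is one more tool, called in YAML: its name, and indented under it one key for each argument. arm_command: Moves the arm, as the interface text tells. Its arguments: {"type":"object","properties":{"rows":{"type":"string"},"squeeze":{"type":"number"}},"required":["rows"]}

```bash
ls; mkdir -p pics; python3 - <<'E'
from rig import readout, eyes, env
import cv2,numpy as np
for n in("scene","top"):
    im=eyes.get_image(n); cv2.imwrite(f"pics/{n}0.png",im[:,:,::-1]); m=eyes.camera_model(n); print(n,m)
s=readout.observe(); print(s)
E
```

```text
pics
scene {'mtx': array([[410.420408  ,   0.        , 320.0198431 ],
       [  0.        , 410.420408  , 209.72934457],
       [  0.        ,   0.        ,   1.        ]]), 'k1': -0.01072293535505954, 'view': array([[-0.77763842,  0.62869449,  0.00466137,  0.48335774],
       [-0.4514398 , -0.56351994,  0.69184347,  0.2327581 ],
       [ 0.43758495,  0.53589973,  0.72203247, -1.44793435],
       [ 0.        ,  0.        ,  0.        ,  1.        ]])}
top {'mtx': array([[366.58655379,   0.        , 323.62561268],
       [  0.        , 366.58655379, 197.24487455],
       [  0.        ,   0.        ,   1.        ]]), 'k1': -0.05330348656083375, 'view': array([[ 0.00141   , -0.9999725 ,  0.00728052,  0.01765802],
       [ 0.99772283,  0.0018977 ,  0.06742068, -0.62605034],
       [-0.06743264,  0.00716888,  0.99769807, -1.15464669],
       [ 0.        ,  0.        ,  0.        ,  1.        ]])}
{'time_s': 0.1, 'q': array([-8.67630209e+01,  2.18379026e+01,  7.43784630e+01,  7.89611381e-04,
        8.38589045e+01, -1.23359125e+01]), 'qvel': array([ 0.12244122, -0.13422793, -0.10636068, -0.02816816, -0.0140825 ,
       -0.00254887]), 'joint_efforts': array([ 4.86932913e-03, -4.49222445e+01, -2.31659853e+01, -1.29620225e-04,
        3.62712715e-03, -2.58768699e-05]), 'position': array([ 0.14764138, -0.52956792,  0.24777773]), 'tool_rot': array([[ 9.63290100e-01,  2.68462621e-01, -6.04994550e-05],
       [ 2.68462467e-01, -9.63289251e-01,  1.31238805e-03],
       [ 2.94048660e-04, -1.28045225e-03, -9.99999137e-01]]), 'ft_force': array([-0.0472937 , -0.7499754 ,  0.30480446]), 'wrist_torque': array([ 0.02853293, -0.00470267, -0.0065582 ]), 'grip_width': 0.08550584925468076}
```

View pics/top0.png

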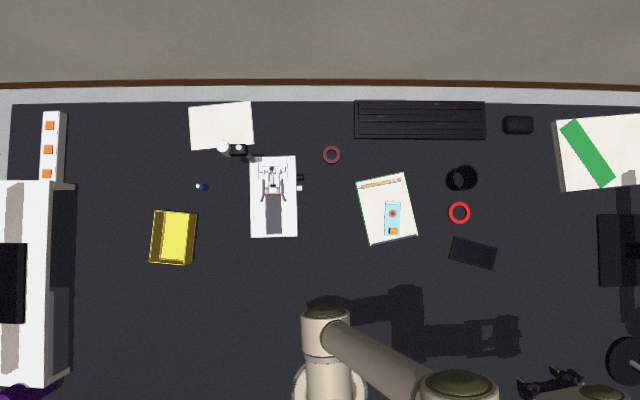

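View pics/scene0.png

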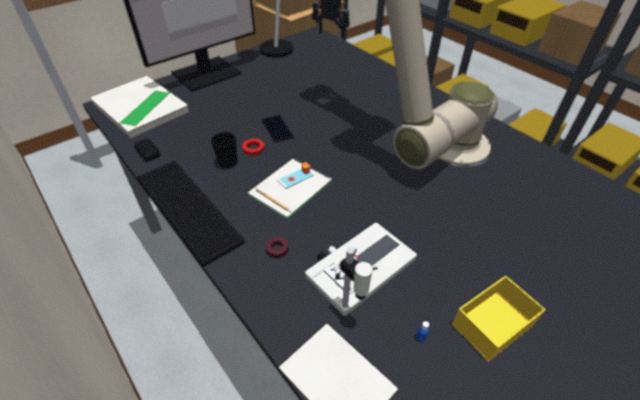

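The top view shows the slide near (393,218), with its grip at (393,231) and bar end at the top. The stage is near (273,197) and its open front is at the bottom. In both cases +x is roughly world +x.

```bash
cat > h.py <<'E'
import numpy as np,cv2
from rig import readout,eyes,env
def ray(n,uv):
    m=eyes.camera_model(n);K=m["mtx"];V=m["view"]
    p=cv2.undistortPoints(np.array([[uv]],float),K,np.array([m["k1"],0,0,0.]))[0,0]
    R=V[:3,:3];return -R.T@V[:3,3], R.T@np.array([p[0],-p[1],-1])
def onz(n,uv,z):
    c,d=ray(n,uv);return c+d*(z-c[2])/d[2]
def pix(n,P):
    m=eyes.camera_model(n);V=m["view"];q=V[:3,:3]@np.asarray(P,float)+V[:3,3]
    return cv2.projectPoints(np.array([[q[0],-q[1],-q[2]]]),np.zeros(3),np.zeros(3),m["mtx"],np.array([m["k1"],0,0,0.]))[0][0,0]
def blob(mask,off=(0,0)):
    cs,_=cv2.findContours(mask.astype(np.uint8),cv2.RETR_EXTERNAL,cv2.CHAIN_APPROX_NONE)
    c=max(cs,key=cv2.contourArea);return c.reshape(-1,2)+np.array(off)
def edges(n,mask,z,off=(0,0)):
    c=blob(mask,off);w=np.array([onz(n,p,z)[:2] for p in c],np.float32)
    r=cv2.minAreaRect(w);return r,cv2.boxPoints(r)
E
python3 - <<'E'
from h import *
im=cv2.imread("pics/top0.png")
a=cv2.resize(im[145:245,240:310],None,fx=5.5,fy=5.5,interpolation=cv2.INTER_CUBIC)
b=cv2.resize(im[165:250,350:425],None,fx=5,fy=5,interpolation=cv2.INTER_CUBIC)
H=max(a.shape[0],b.shape[0]);f=lambda x:np.vstack([x,np.zeros((H-x.shape[0],x.shape[1],3),np.uint8)])
cv2.imwrite("pics/c1.png",np.hstack([f(a),f(b)]))
I=im.astype(int)
def sub(x0,x1,y0,y1):return I[y0:y1,x0:x1],(x0,y0)
hsv=cv2.cvtColor(im,cv2.COLOR_BGR2HSV)
# glass
S=hsv[165:250,350:425].astype(int);m=(S[...,0]>80)&(S[...,0]<115)&(S[...,1]>50)
print("glass",edges("top",cv2.morphologyEx(m.astype(np.uint8),cv2.MORPH_OPEN,np.ones((2,2))),.013,(350,165)))
m=(S[...,0]>8)&(S[...,0]<18)&(S[...,1]>180)&(S[...,2]>150);m[:50]=0
c=blob(m,(350,165));print("grip px",c.mean(0),c.min(0),c.max(0),edges("top",m,.043,(350,165)))
S=hsv[145:245,240:310].astype(int);m=(S[...,2]>140)&(S[...,1]<60);m[:12]=0
c=blob(m,(240,145));print(c.min(0),c.max(0));print("stage",edges("top",m,.024,(240,145)))
S=hsv[165:250,350:425].astype(int);m=(S[...,2]>150);print("nb",edges("top",m,.008,(350,165)))
E
```

```text
glass (((0.552864134311676, -0.20525701344013214), (0.04922550544142723, 0.09789484739303589), 87.08546447753906), array([[ 0.5027286 , -0.22734913],
       [ 0.60049677, -0.23232672],
       [ 0.6029997 , -0.1831649 ],
       [ 0.5052315 , -0.17818731]], dtype=float32))
grip px [390.  228.5] [390 228] [390 229] (((0.5265693664550781, -0.18970724940299988), (0.003131700213998556, 0.0), 179.47438049316406), array([[ 0.5281352 , -0.18972161],
       [ 0.5281352 , -0.18972161],
       [ 0.52500355, -0.18969288],
       [ 0.52500355, -0.18969288]], dtype=float32))
[249 157] [301 237]
stage (((0.6286870241165161, 0.17336267232894897), (0.2579413056373596, 0.1662047654390335), 1.8511537313461304), array([[0.49709922, 0.25225553],
       [0.50246817, 0.0861375 ],
       [0.7602748 , 0.09446982],
       [0.7549059 , 0.26058784]], dtype=float32))
nb (((0.591386616230011, -0.18466895818710327), (0.21191148459911346, 0.16257596015930176), 12.497578620910645), array([[ 0.4703509 , -0.12823574],
       [ 0.5055321 , -0.28695947],
       [ 0.7124224 , -0.24110217],
       [ 0.67724115, -0.08237845]], dtype=float32))
```

View pics/c1.png

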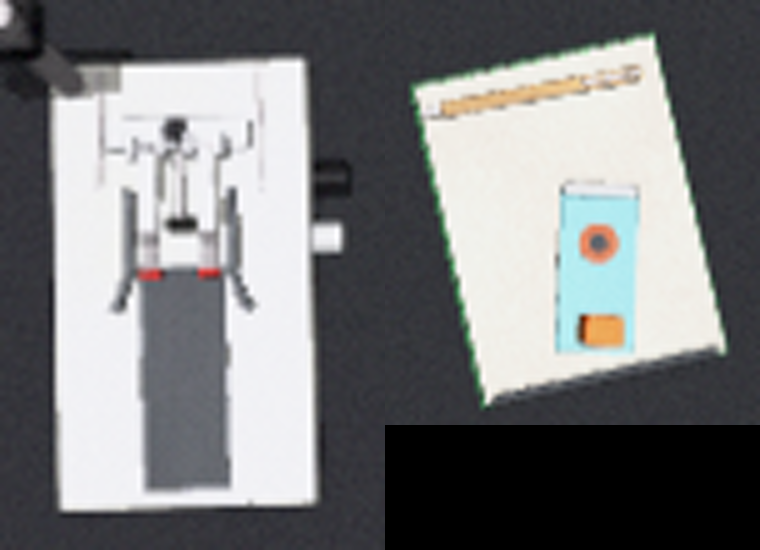

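The crop shows the stage corners at about (60,510), (316,502), (305,60) and (52,62). The red lips are at row 273 and the rail mouth at row 310. The slide lies nearly along world x, with its grip at crop (605,328). I'll refine with the side knobs removed and check against the scene view.

```bash
cat > m1.py <<'E'
from h import *
def sub(im,x0,x1,y0,y1,k=4):
    return cv2.resize(im[y0:y1,x0:x1],None,fx=k,fy=k,interpolation=cv2.INTER_CUBIC)
def rect(n,mask,z,x0,y0,k=4):
    c=blob(mask); c=cv2.convexHull(c.astype(np.int32)).reshape(-1,2); uv=(c+.5)/k-.5+[x0,y0]
    w=np.array([onz(n,p,z)[:2] for p in uv],np.float32);return cv2.minAreaRect(w),uv
def cen(mask,x0,y0,k=4):
    m=cv2.moments(mask.astype(np.uint8),True);return np.array([m['m10']/m['m00']+.5,m['m01']/m['m00']+.5])/k-.5+[x0,y0]
if __name__=="__main__":
    t=cv2.imread("pics/top0.png");s=cv2.imread("pics/scene0.png")
    a=sub(t,240,310,155,245);h=cv2.cvtColor(a,cv2.COLOR_BGR2HSV)
    m=(h[...,2]>130).astype(np.uint8);m=cv2.morphologyEx(m,cv2.MORPH_CLOSE,np.ones((60,60)));m=cv2.morphologyEx(m,cv2.MORPH_OPEN,np.ones((100,100)))
    r,uv=rect("top",m,.024,240,155);print("stage",r)
    # side edges fit
    w=np.array([onz("top",(p+.5)/4-.5+[240,155],.024)[:2] for p in blob(m)])
    for nm,sel in(("L",w[:,1]>.20),("R",w[:,1]<.14)):
        q=w[sel&(w[:,0]>.53)&(w[:,0]<.70)];f=np.polyfit(q[:,0],q[:,1],1);print(nm,np.degrees(np.arctan(f[0])),f, np.polyval(f,.6))
    for nm,sel in(("F",w[:,0]<.55),("B",w[:,0]>.71)):
        q=w[sel&(w[:,1]>.125)&(w[:,1]<.20)];f=np.polyfit(q[:,1],q[:,0],1);print(nm,-np.degrees(np.arctan(f[0])),np.polyval(f,.17))
    g=(a.astype(int).max(2)<110)&(a.astype(int).min(2)>50);g[:200]=0
    print("red tips",end=" ")
    red=((h[...,1]>120)&((h[...,0]<10)|(h[...,0]>170))).astype(np.uint8)
    nn,_,st,ce=cv2.connectedComponentsWithStats(red)
    for i in range(1,nn):
        if st[i,4]>20:
            u=(ce[i]+.5)/4-.5+[240,155];print(u,st[i],onz("top",u,.036))
    # strip of dark on bed
    g=((h[...,2]<130)).astype(np.uint8);g[:190]=0;g[:, :90]=0;g[:,190:]=0;g[-40:]=g[-40:]
    g=cv2.morphologyEx(g,cv2.MORPH_OPEN,np.ones((30,30)));print("strip",rect("top",g,.024,240,155)[0])
    b=sub(t,350,425,165,250);h=cv2.cvtColor(b,cv2.COLOR_BGR2HSV)
    m=((h[...,0]>80)&(h[...,0]<115)&(h[...,1]>50)).astype(np.uint8);r,_=rect("top",m,.013,350,165);print("glass",r)
    o=((h[...,0]<22)&(h[...,1]>150)&(h[...,2]>140)).astype(np.uint8);o[:230]=0
    c=cen(o,350,165);print("grip top px",c,onz("top",c,.043),rect("top",o,.043,350,165)[0])
    b=sub(s,290,325,155,180);h=cv2.cvtColor(b,cv2.COLOR_BGR2HSV)
    o=((h[...,0]<18)&(h[...,1]>150)&(h[...,2]>120)).astype(np.uint8);nn,_,st,ce=cv2.connectedComponentsWithStats(o)
    for i in range(1,nn):
        if st[i,4]>60:
            u=(ce[i]+.5)/4-.5+[290,155];print("scene orange",u,st[i],onz("scene",u,.03))
    for P in([.517,-.2035,.03],):print(pix("scene",P),pix("top",P))
    # balm & pencup sanity
E
python3 m1.py
```

```text
stage ((0.631412923336029, 0.1793978214263916), (0.26629185676574707, 0.1510091871023178), 0.935738742351532)
L 1.420227679703404 [0.02479273 0.23884173] 0.2537173654173127
R 1.364792399993314 [0.02382463 0.08964582] 0.10394059706514931
F 1.0544926039090594 0.4987806198882666
B 0.07045932560316347 0.7633695244851437
red tips [267.0770202  194.58712121] [102 156  16   8  99] [0.63310993 0.19798524 0.036     ]
[277.40735294 194.20147059] [144 156  16   6  85] [0.63439549 0.16523453 0.036     ]
strip ((0.5605827569961548, 0.17889243364334106), (0.097300224006176, 0.044792819768190384), 0.4965957701206207)
glass ((0.5564490556716919, -0.20189501345157623), (0.04939916357398033, 0.10076820850372314), 87.36235046386719)
grip top px [392.83400901 230.53671171] [ 0.52018806 -0.19859084  0.043     ] ((0.520254373550415, -0.19899126887321472), (0.022826509550213814, 0.01563711278140545), 87.13565063476562)
scene orange [305.55428954 165.76675603] [ 50  29  31  33 746] [ 0.51161156 -0.20995932  0.03      ]
[305.44931198 167.47449508] [393.58204502 231.44865312]
```

arm_command:
  rows: "0 0 0 0 0 0 6.1; 0 0 0 0 0 0 6.1; 0 0 0 0 0 0 6.1; 0 24 -23 0 0 0 0; 0 24 -23 0 0 0 0"

```text
time_s: 0.52
position: [0.1975, -0.486, 0.2476]
tool_rot: [[0.999, -0.051, -0.0], [-0.051, -0.999, 0.001], [-0.0, -0.001, -1.0]]
ft_force: [0.9, 0.1, 0.3]
grip_width: 0.0853
```

arm_command:
  rows: "0 24 -23 0 0 0 0; 0 24 -23 0 0 0 0; 0 24 -23 0 0 0 0; 0 24 -23 0 0 0 0; 0 24 -23 0 0 0 0"

```text
time_s: 0.93
position: [0.3241, -0.3756, 0.2481]
tool_rot: [[0.999, -0.048, -0.0], [-0.048, -0.999, 0.001], [-0.0, -0.001, -1.0]]
ft_force: [0.1, -0.2, 0.1]
grip_width: 0.0853
```

arm_command:
  rows: "0 24 -23 0 0 0 0; 0 24 -23 0 0 0 0; 0 24 -23 0 0 0 0; 0 24 -23 0 0 0 0; 0 24 -23 0 0 0 0"

```text
time_s: 1.35
position: [0.4494, -0.2664, 0.2481]
tool_rot: [[0.999, -0.048, -0.0], [-0.048, -0.999, 0.0], [-0.0, -0.0, -1.0]]
ft_force: [0.6, -0.6, 0.3]
grip_width: 0.0849
```

arm_command:
  rows: "0 24 -23 25 0 0 0; 0 24 -23 25 0 0 0; 0 20 -25 25 0 0 0; 0 0 0 25 0 0 0; 0 0 0 20 0 0 0"

```text
time_s: 1.77
position: [0.5201, -0.1982, 0.126]
tool_rot: [[0.999, -0.045, -0.002], [-0.045, -0.999, 0.001], [-0.002, -0.001, -1.0]]
ft_force: [-0.1, -0.1, -0.6]
grip_width: 0.0851
```

arm_command:
  rows: "0 0 1 25 0 0 0; 0 0 1 25 0 0 0; 0 0 0 25 0 0 0; 0 0 0 10 0 0 0; 0 0 0 5 0 0 0"

```text
time_s: 2.18
position: [0.519, -0.2017, 0.0367]
tool_rot: [[0.999, -0.048, -0.003], [-0.048, -0.999, 0.002], [-0.003, -0.002, -1.0]]
ft_force: [-0.6, 0.4, 0.7]
grip_width: 0.0852
```

```bash
python3 - <<'E'
from h import *
s=eyes.get_image("scene")[:,:,::-1];t=eyes.get_image("top")[:,:,::-1]
a=cv2.resize(s[110:220,240:350],None,fx=4,fy=4,interpolation=cv2.INTER_CUBIC);b=cv2.resize(t[180:255,360:425],None,fx=5,fy=5,interpolation=cv2.INTER_CUBIC)
H=440;b=b[:H] if b.shape[0]>H else np.vstack([b,np.zeros((H-b.shape[0],b.shape[1],3),np.uint8)])
cv2.imwrite("pics/g1.png",np.hstack([a,b]));o=readout.observe();print(o["position"],o["ft_force"])
E
```

```text
[ 0.51971872 -0.20214827  0.03829867] [-1.40327952  0.05056879  0.44014885]
```

View pics/g1.png

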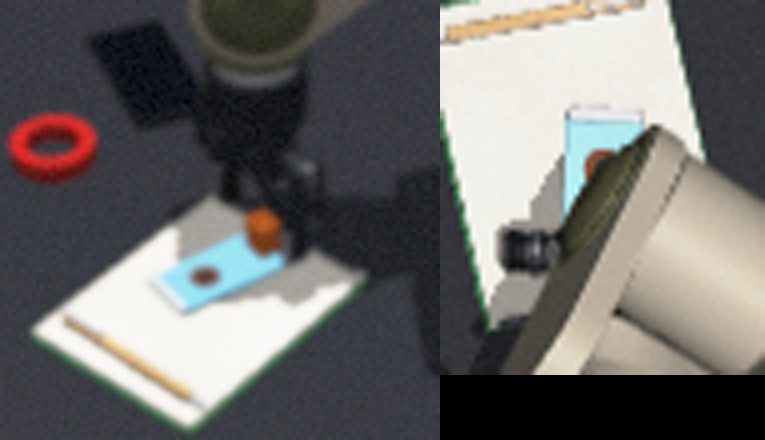

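The fingers straddle the orange grip, which is at crop (265,230). I'll lower 4 mm and close.

arm_command:
  rows: "0 1 -1 4 0 0 0; 0.5 0 0 0 0 0 0; 0.6 0 0 0 0 0 0; 0.7 0 0 0 0 0 0; 1 0 0 0 0 0 0"
  squeeze: 40

```text
time_s: 2.7
position: [0.5209, -0.2013, 0.0348]
tool_rot: [[0.999, -0.048, 0.001], [-0.048, -0.999, -0.0], [0.001, 0.0, -1.0]]
ft_force: [-0.3, -1.0, 0.3]
grip_width: 0.0388
```

arm_command:
  rows: "1 0 0 0 0 0 0; 1 0 0 0 0 0 0; 1 0 0 0 0 0 0; 1 0 0 0 0 0 0; 1 0 0 0 0 0 0"

```text
time_s: 3.12
position: [0.5209, -0.2013, 0.0348]
tool_rot: [[0.999, -0.048, 0.001], [-0.048, -0.999, -0.0], [0.001, 0.0, -1.0]]
ft_force: [-1.4, -0.6, 5.5]
grip_width: 0.0232
```

arm_command:
  rows: "1 0 0 -4 0 0 0; 1 0 0 -10 0 0 0; 1 0 0 -20 0 0 0; 1 0 0 -30 0 0 0; 1 0 0 -30 0 0 0"

```text
time_s: 3.53
position: [0.5202, -0.2009, 0.1294]
tool_rot: [[0.999, -0.048, -0.002], [-0.048, -0.999, 0.001], [-0.002, -0.001, -1.0]]
ft_force: [0.7, -0.2, -0.3]
grip_width: 0.0233
```

arm_command:
  rows: "1 0 0 0 0 0 0; 1 0 0 0 0 0 0; 1 0 0 0 0 0 0"

```text
time_s: 3.78
position: [0.5202, -0.2009, 0.1279]
tool_rot: [[0.999, -0.048, -0.001], [-0.048, -0.999, 0.001], [-0.001, -0.001, -1.0]]
ft_force: [-0.1, 0.2, -2.4]
grip_width: 0.0233
```

```bash
python3 - <<'E'
from h import *
s=eyes.get_image("scene")[:,:,::-1];t=eyes.get_image("top")[:,:,::-1]
cv2.imwrite("pics/s2.png",s);cv2.imwrite("pics/t2.png",t)
a=cv2.resize(s[90:200,240:350],None,fx=4,fy=4,interpolation=cv2.INTER_CUBIC);b=cv2.resize(t[160:248,350:425],None,fx=5,fy=5,interpolation=cv2.INTER_CUBIC)
cv2.imwrite("pics/g2.png",np.hstack([a,b]));o=readout.observe();print(o["position"],o["ft_force"],o["wrist_torque"],o["grip_width"],o["tool_rot"])
E
```

```text
[ 0.52010784 -0.20081614  0.12715139] [-0.44813677  0.11227558 -1.02772452] [ 0.02087598  0.04158625 -0.05341409] 0.022994978109627983 [[ 0.99886414 -0.04759517 -0.00226501]
 [-0.04759192 -0.99886578  0.00146878]
 [-0.00233234 -0.00135932 -0.99999636]]
```

View pics/g2.png

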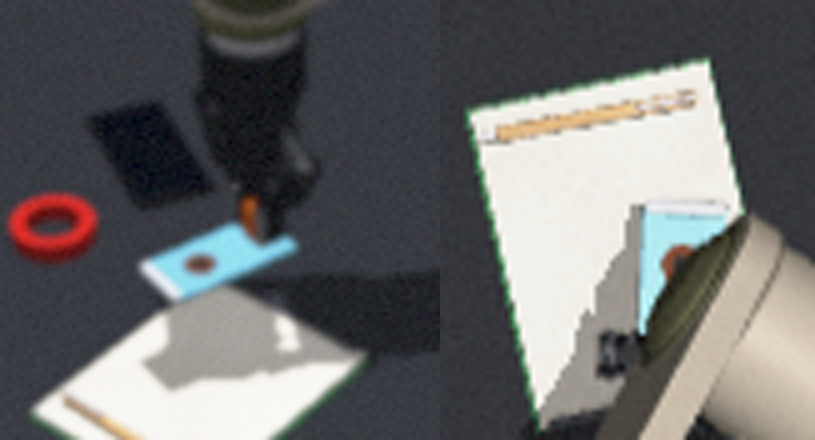

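The slide is held level: the bar is at scene crop (160,275) and the pen has not moved. Next I'll turn to the stage yaw and carry it over to the bare front of the bed.

arm_command:
  rows: "1 0 0 0 0 0 -2; 1 0 0 0 0 0 -2.1; 1 -1 -15 0 0 0 0; 1 -1 -25 0 0 0 0; 1 -1 -30 0 0 0 0"

```text
time_s: 4.3
position: [0.5154, -0.1306, 0.1273]
tool_rot: [[1.0, 0.021, -0.002], [0.021, -1.0, 0.001], [-0.002, -0.001, -1.0]]
ft_force: [1.2, 0.0, -0.5]
grip_width: 0.023
```

arm_command:
  rows: "1 -1 -30 0 0 0 0; 1 -1 -30 0 0 0 0; 1 -1 -30 0 0 0 0; 1 -1 -30 0 0 0 0; 1 0 -30 0 0 0 0"

```text
time_s: 4.72
position: [0.5072, 0.0208, 0.1276]
tool_rot: [[1.0, 0.023, -0.002], [0.023, -1.0, 0.001], [-0.002, -0.001, -1.0]]
ft_force: [0.7, 0.4, -1.0]
grip_width: 0.0236
```

arm_command:
  rows: "1 0 -30 0 0 0 0; 1 0 -30 0 0 0 0; 1 0 -30 0 0 0 0; 1 0 -30 0 0 0 0; 1 0 -25 0 0 0 0"

```text
time_s: 5.13
position: [0.5036, 0.1661, 0.1276]
tool_rot: [[1.0, 0.024, -0.002], [0.024, -1.0, 0.0], [-0.002, -0.0, -1.0]]
ft_force: [-0.2, 0.5, -1.6]
grip_width: 0.0231
```

arm_command:
  rows: "1 0 -12 10 0 0 0; 1 0 0 15 0 0 0; 1 0 0 10 0 0 0; 1 0 0 0 0 0 0; 1 0 0 0 0 0 0"

```text
time_s: 5.55
position: [0.5043, 0.1751, 0.0926]
tool_rot: [[1.0, 0.023, -0.002], [0.023, -1.0, -0.0], [-0.002, 0.0, -1.0]]
ft_force: [0.4, 0.0, -0.9]
grip_width: 0.0235
```

```bash
python3 - <<'E'
from h import *
s=eyes.get_image("scene")[:,:,::-1];t=eyes.get_image("top")[:,:,::-1]
cv2.imwrite("pics/s3.png",s);cv2.imwrite("pics/t3.png",t)
a=cv2.resize(s[200:320,290:430],None,fx=3,fy=3,interpolation=cv2.INTER_CUBIC);b=cv2.resize(t[150:240,240:310],None,fx=5,fy=5,interpolation=cv2.INTER_CUBIC)
H=450;a=np.vstack([a,np.zeros((H-a.shape[0],a.shape[1],3),np.uint8)])
cv2.imwrite("pics/g3.png",np.hstack([a,b]));o=readout.observe();print(o["position"],o["ft_force"],o["grip_width"],o["tool_rot"])
E
```

```text
[0.50496097 0.17505937 0.09364751] [-0.66645825 -0.07678906 -0.83546626] 0.023254212962461236 [[ 9.99738828e-01  2.28491721e-02  4.37688867e-04]
 [ 2.28491633e-02 -9.99738923e-01  2.50821232e-05]
 [ 4.38147702e-04 -1.50747481e-05 -9.99999904e-01]]
```

View pics/g3.png

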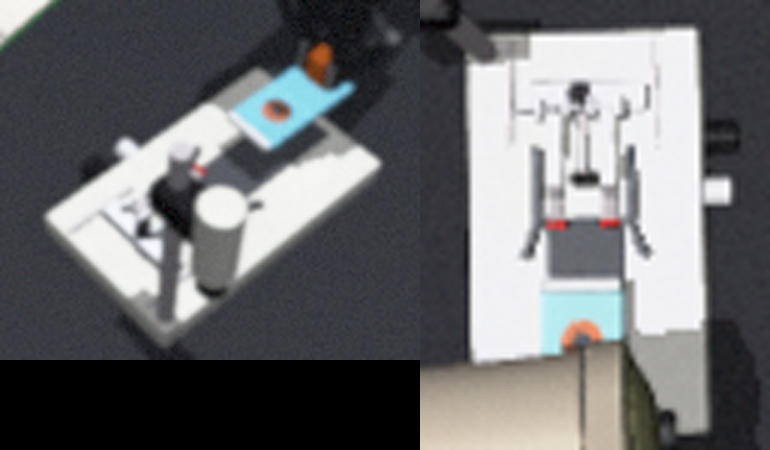

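The slide is over the front of the bed, with the bar at crop row 285, square to the stage and close to its centre line. I'll measure its lateral offset and yaw against the stage edges.

```bash
cat > m2.py <<'E'
from h import *
import sys
def line(pts):
    vx,vy,x,y=cv2.fitLine(np.array(pts,np.float32),cv2.DIST_L2,0,.01,.01).ravel();
    a=np.degrees(np.arctan2(vy,vx));a=(a+90)%180-90;return a,np.array([x,y])
def meas(fn,zt,r0,r1):
    t=cv2.imread(fn);x0,y0,k=240,150,4
    a=cv2.resize(t[y0:245,x0:310],None,fx=k,fy=k,interpolation=cv2.INTER_CUBIC);h=cv2.cvtColor(a,cv2.COLOR_BGR2HSV)
    U=lambda c,r:np.array([(c+.5)/k-.5+x0,(r+.5)/k-.5+y0])
    g=((h[...,0]>80)&(h[...,0]<110)&(h[...,1]>45)&(h[...,2]>120))
    L=[];R=[]
    for r in range((r0-y0)*k,(r1-y0)*k):
        c=np.where(g[r])[0]
        if len(c)>60: L.append(onz("top",U(c[0]-.5,r),zt)[:2]);R.append(onz("top",U(c[-1]+.5,r),zt)[:2])
    l,r=line(L),line(R);print("glass L",l,"R",r,"mid",(l[1]+r[1])/2,"w",l[1][1]-r[1][1])
    # bar front edge and back edge along columns
    cols=np.where(g.any(0))[0];cm=range(cols[0]+15,cols[-1]-15)
    B=[np.where(g[:,c])[0][0] for c in cm];B=np.median(B);cc=np.mean(list(cm))
    print("glass/bar seam (slide x=46)",onz("top",U(cc,B-.5),zt))
    # stage edges near rows 195-222
    w=(h[...,2]>130);SL=[];SR=[]
    for rr in list(range((165-y0)*k,(172-y0)*k))+list(range((196-y0)*k,(214-y0)*k)):
        c=np.where(w[rr])[0];SL.append(onz("top",U(c[0]-.5,rr),.024)[:2]);SR.append(onz("top",U(c[-1]+.5,rr),.024)[:2])
    l,r=line(SL),line(SR);print("stage L",l,"R",r,"mid",(l[1]+r[1])/2)
    red=((h[...,1]>110)&((h[...,0]<6)|(h[...,0]>172))).astype(np.uint8);red[(200-y0)*k:]=0
    n,_,st,ce=cv2.connectedComponentsWithStats(red)
    for i in range(1,n):
        if st[i,4]>20:print("tip",onz("top",U(*ce[i]),.036),"front",onz("top",U(ce[i][0],st[i,1]+st[i,3]-.5),.036))
if __name__=="__main__":meas(sys.argv[1],float(sys.argv[2]),int(sys.argv[3]),int(sys.argv[4]))
E
python3 m2.py pics/t3.png 0.0726 208 217
```

```text
glass L (np.float32(-0.037002563), array([0.5811613 , 0.20051746], dtype=float32)) R (np.float32(0.3069992), array([0.5812694 , 0.15099438], dtype=float32)) mid [0.5812154  0.17575592] w 0.049523085
glass/bar seam (slide x=46) [0.5892476  0.17625388 0.0726    ]
stage L (np.float32(1.9913559), array([0.6350686 , 0.25688314], dtype=float32)) R (np.float32(1.8030853), array([0.6353448 , 0.10622436], dtype=float32)) mid [0.6352067  0.18155375]
tip [0.63318788 0.19813508 0.036     ] front [0.63020983 0.19809958 0.036     ]
tip [0.63427693 0.1650629  0.036     ] front [0.63185935 0.16503874 0.036     ]
```

arm_command:
  rows: "1 0 -3.3 10 0 0 -0.5; 1 0 0 12 0 0 0; 1 0 0 10 0 0 0; 1 0 0 4 0 0 0; 1 0 0 2 0 0 0"

```text
time_s: 6.07
position: [0.5043, 0.1788, 0.0545]
tool_rot: [[0.999, 0.033, -0.001], [0.033, -0.999, -0.0], [-0.001, 0.0, -1.0]]
ft_force: [-0.8, -0.3, -0.2]
grip_width: 0.0235
```

arm_command:
  rows: "1 0 0 1 0 0 0; 1 0 0 0.5 0 0 0; 1 0 0 0 0 0 0"

```text
time_s: 6.32
position: [0.5048, 0.1789, 0.0541]
tool_rot: [[0.999, 0.033, 0.001], [0.033, -0.999, 0.0], [0.001, -0.0, -1.0]]
ft_force: [-1.2, -0.6, -0.4]
grip_width: 0.0234
```

arm_command:
  rows: "1 0 0 0.5 0 0 0; 1 0 0 0.5 0 0 0; 1 0 0 0 0 0 0"

```text
time_s: 6.57
position: [0.5046, 0.1788, 0.053]
tool_rot: [[0.999, 0.033, 0.0], [0.033, -0.999, 0.0], [0.0, -0.0, -1.0]]
ft_force: [0.9, 0.8, -1.5]
grip_width: 0.0237
```

arm_command:
  rows: "1 0 0 0.5 0 0 0; 1 0 0 0.5 0 0 0; 1 0 0 0 0 0 0"

```text
time_s: 6.82
position: [0.5046, 0.1789, 0.0518]
tool_rot: [[0.999, 0.033, -0.0], [0.033, -0.999, 0.0], [-0.0, -0.0, -1.0]]
ft_force: [0.3, 0.5, -1.7]
grip_width: 0.0234
```

arm_command:
  rows: "1 0 0 0.4 0 0 0; 1 0 0 0.4 0 0 0; 1 0 0 0 0 0 0"

```text
time_s: 7.07
position: [0.5046, 0.1788, 0.0509]
tool_rot: [[0.999, 0.033, -0.0], [0.033, -0.999, -0.0], [-0.0, 0.0, -1.0]]
ft_force: [-0.1, 0.2, -1.8]
grip_width: 0.0232
```

arm_command:
  rows: "1 0 0 0.3 0 0 0; 1 0 0 0.3 0 0 0; 1 0 0 0 0 0 0"

```text
time_s: 7.32
position: [0.5046, 0.1789, 0.0507]
tool_rot: [[0.999, 0.033, 0.0], [0.033, -0.999, 0.0], [0.0, 0.0, -1.0]]
ft_force: [-1.1, 0.2, 3.9]
grip_width: 0.0231
```

arm_command:
  rows: "1 0 0 -0.2 0 0 0; 1 0 0 0 0 0 0; 1 0 0 0 0 0 0"

```text
time_s: 7.57
position: [0.5047, 0.1789, 0.0508]
tool_rot: [[0.999, 0.033, 0.0], [0.033, -0.999, 0.0], [0.0, -0.0, -1.0]]
ft_force: [-1.5, -1.0, 2.9]
grip_width: 0.0233
```

```bash
python3 - <<'E'
from h import *
t=eyes.get_image("top")[:,:,::-1];cv2.imwrite("pics/t4.png",t)
o=readout.observe();print(o["position"],o["ft_force"],o["wrist_torque"])
cv2.imwrite("pics/g4.png",cv2.resize(t[150:230,245:310],None,fx=7,fy=7,interpolation=cv2.INTER_CUBIC))
import m2;m2.meas("pics/t4.png",.029,209,217)
for u in((537,170),(631,170)):
    print("rail",onz("top",((u[0]-420+.5)/5-.5+240,(u[1]+.5)/5-.5+150),.032))
E
```

```text
[0.50465606 0.17886439 0.05075547] [-0.94130562 -0.83741961  4.05668923] [-0.0443218   0.18141906 -0.04151464]
glass L (np.float32(3.2037048), array([0.58170956, 0.20516968], dtype=float32)) R (np.float32(-0.19659424), array([0.5818169 , 0.15599997], dtype=float32)) mid [0.58176327 0.18058482] w 0.049169704
glass/bar seam (slide x=46) [0.58931092 0.18163734 0.029     ]
stage L (np.float32(1.9913559), array([0.6350686 , 0.25688314], dtype=float32)) R (np.float32(1.7978668), array([0.6353448 , 0.10623235], dtype=float32)) mid [0.6352067  0.18155774]
tip [0.63318788 0.19813508 0.036     ] front [0.63020983 0.19809958 0.036     ]
tip [0.63421558 0.16514576 0.036     ] front [0.63106525 0.16511427 0.036     ]
rail [0.66849015 0.21201383 0.032     ]
rail [0.66858701 0.15205639 0.032     ]
```

View pics/g4.png

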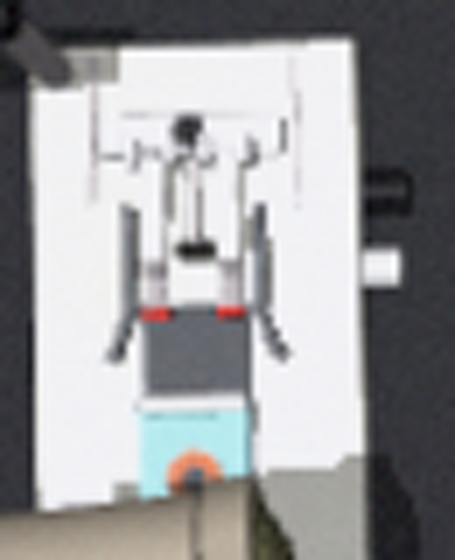

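The slide is flat on the bed, straight and centred within about 0.5 mm (bar at crop (195,400), lips at rows 310–318, pad at (197,250)). The lip positions suggest the carriage is set about 9 mm towards the mouth, which puts home about 61 mm ahead and first lip contact about 41 mm ahead.

arm_command:
  rows: "1 2 0 -0.2 0 0 0; 1 3 0 0 0 0 0; 1 3 0 0 0 0 0; 1 2 0 0 0 0 0; 1 0 0 0 0 0 0"

```text
time_s: 8.03
position: [0.5153, 0.1792, 0.0508]
tool_rot: [[0.999, 0.033, 0.001], [0.033, -0.999, 0.0], [0.001, -0.0, -1.0]]
ft_force: [1.1, 0.9, 0.1]
grip_width: 0.0235
```

arm_command:
  rows: "1 2 0 0 0 0 0; 1 2 0 0 0 0 0; 1 2 0 0 0 0 0; 1 2 0 0 0 0 0; 1 0 0 0 0 0 0"

```text
time_s: 8.45
position: [0.523, 0.1794, 0.0508]
tool_rot: [[0.999, 0.033, 0.0], [0.033, -0.999, 0.0], [0.0, -0.0, -1.0]]
ft_force: [-0.3, 0.3, -0.1]
grip_width: 0.0233
```

arm_command:
  rows: "1 2 0 0 0 0 0; 1 2 0 0 0 0 0; 1 2 0 0 0 0 0; 1 2 0 0 0 0 0; 1 0 0 0 0 0 0"

```text
time_s: 8.87
position: [0.531, 0.1797, 0.0508]
tool_rot: [[0.999, 0.033, 0.0], [0.033, -0.999, 0.0], [0.0, -0.0, -1.0]]
ft_force: [0.1, 0.3, 0.0]
grip_width: 0.0234
```

arm_command:
  rows: "1 1.5 0 0 0 0 0; 1 1.5 0 0 0 0 0; 1 1.5 0 0 0 0 0; 1 1.5 0 0 0 0 0; 1 0 0 0 0 0 0"

```text
time_s: 9.28
position: [0.5369, 0.1799, 0.0508]
tool_rot: [[0.999, 0.033, 0.0], [0.033, -0.999, 0.0], [0.0, -0.0, -1.0]]
ft_force: [0.5, -0.2, -0.4]
grip_width: 0.0236
```

```bash
python3 - <<'E'
from h import *
t=eyes.get_image("top")[:,:,::-1];cv2.imwrite("pics/t5.png",t)
s=eyes.get_image("scene")[:,:,::-1]
o=readout.observe();print(o["position"],o["ft_force"],o["wrist_torque"])
a=cv2.resize(t[165:225,248:304],None,fx=7,fy=7,interpolation=cv2.INTER_CUBIC);b=cv2.resize(s[220:290,320:385],None,fx=6,fy=6,interpolation=cv2.INTER_CUBIC)
cv2.imwrite("pics/g5.png",np.hstack([a,b]))
import m2;m2.meas("pics/t5.png",.029,200,212)
E
```

```text
[0.53665907 0.17989731 0.05080564] [ 1.04273662 -0.44062623 -1.0631689 ] [-0.03121145  0.00967595 -0.06664943]
glass L (np.float32(0.68572235), array([0.6123473 , 0.20618743], dtype=float32)) R (np.float32(4.7014847), array([0.612445  , 0.15696315], dtype=float32)) mid [0.6123961 0.1815753] w 0.049224272
glass/bar seam (slide x=46) [0.62116695 0.18197444 0.029     ]
stage L (np.float32(-0.35057068), array([0.6350633, 0.2588864], dtype=float32)) R (np.float32(1.2795792), array([0.63534373, 0.10679888], dtype=float32)) mid [0.6352035  0.18284264]
tip [0.63460871 0.16499811 0.036     ] front [0.63185948 0.16497063 0.036     ]
tip [0.63351874 0.1981932  0.036     ] front [0.63100378 0.19816319 0.036     ]
```

View pics/g5.png

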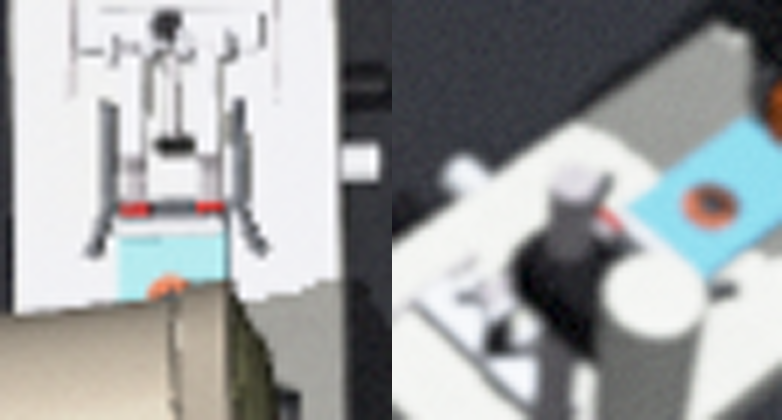

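The bar is between the flared rails, just short of the red lips and centred (slide mid col 172, lips mid 172, pad 175). I'll continue by feel in small steps.

arm_command:
  rows: "1 1 0 0.2 0 0 0; 1 1 0 0 0 0 0; 1 1 0 0 0 0 0; 1 1 0 0 0 0 0; 1 0 0 0 0 0 0"

```text
time_s: 9.8
position: [0.5409, 0.18, 0.0508]
tool_rot: [[0.999, 0.033, 0.001], [0.033, -0.999, 0.0], [0.001, -0.0, -1.0]]
ft_force: [0.0, -0.2, 1.7]
grip_width: 0.0235
```

arm_command:
  rows: "1 1 0 0 0 0 0; 1 1 0 0 0 0 0; 1 1 0 0 0 0 0; 1 0 0 0 0 0 0"

```text
time_s: 10.13
position: [0.5438, 0.1801, 0.0508]
tool_rot: [[0.999, 0.033, 0.0], [0.033, -0.999, 0.0], [0.0, -0.0, -1.0]]
ft_force: [-1.0, -0.3, 3.8]
grip_width: 0.0228
```

arm_command:
  rows: "1 1 0 0 0 0 0; 1 1 0 0 0 0 0; 1 1 0 0 0 0 0; 1 0 0 0 0 0 0"

```text
time_s: 10.47
position: [0.5468, 0.1801, 0.0508]
tool_rot: [[0.999, 0.033, 0.0], [0.033, -0.999, -0.0], [0.0, 0.0, -1.0]]
ft_force: [-2.4, -0.8, 4.4]
grip_width: 0.0234
```

arm_command:
  rows: "1 1 0 0 0 0 0; 1 1 0 0 0 0 0; 1 0 0 0 0 0 0"

```text
time_s: 10.72
position: [0.5484, 0.1802, 0.0508]
tool_rot: [[0.999, 0.033, -0.001], [0.033, -0.999, -0.0], [-0.001, 0.0, -1.0]]
ft_force: [-3.3, -1.6, 6.7]
grip_width: 0.0234
```

Lip contact came at about tool x 0.545, as predicted. I'll keep on in 1 mm steps, easing the down-pressure.

arm_command:
  rows: "1 1 0 -0.3 0 0 0; 1 1 0 0 0 0 0; 1 0 0 0 0 0 0"

```text
time_s: 10.97
position: [0.5504, 0.1803, 0.0508]
tool_rot: [[0.999, 0.033, -0.001], [0.033, -0.999, -0.0], [-0.001, 0.0, -1.0]]
ft_force: [-3.9, -2.2, 3.9]
grip_width: 0.0234
```

arm_command:
  rows: "1 1 0 0 0 0 0; 1 1 0 0 0 0 0; 1 0 0 0 0 0 0"

```text
time_s: 11.22
position: [0.5526, 0.1804, 0.0508]
tool_rot: [[0.999, 0.033, -0.0], [0.033, -0.999, -0.0], [-0.0, 0.0, -1.0]]
ft_force: [-4.3, -2.1, 2.8]
grip_width: 0.0233
```

arm_command:
  rows: "1 1 0 0 0 0 0; 1 1 0 0 0 0 0; 1 0 0 0 0 0 0"

```text
time_s: 11.47
position: [0.5545, 0.1805, 0.0508]
tool_rot: [[0.999, 0.033, -0.001], [0.033, -0.999, -0.0], [-0.001, 0.0, -1.0]]
ft_force: [-4.7, -1.5, 4.1]
grip_width: 0.0231
```

arm_command:
  rows: "1 0.8 0.2 0 0 0 0; 1 0.7 0 0 0 0 0; 1 0 0 0 0 0 0"

```text
time_s: 11.72
position: [0.5559, 0.1804, 0.0508]
tool_rot: [[0.999, 0.033, -0.001], [0.033, -0.999, 0.0], [-0.001, -0.0, -1.0]]
ft_force: [-5.1, -1.0, 3.0]
grip_width: 0.0233
```

arm_command:
  rows: "1 0.8 0 0 0 0 0; 1 0.7 0 0 0 0 0; 1 0 0 0 0 0 0"

```text
time_s: 11.97
position: [0.5572, 0.1804, 0.0507]
tool_rot: [[0.999, 0.033, -0.001], [0.033, -0.999, 0.0], [-0.001, -0.0, -1.0]]
ft_force: [-5.3, -1.3, 3.0]
grip_width: 0.0236
```

arm_command:
  rows: "1 0.5 0 0 0 0 0; 1 0.5 0 0 0 0 0; 1 0 0 0 0 0 0"

```text
time_s: 12.22
position: [0.5582, 0.1805, 0.0508]
tool_rot: [[0.999, 0.033, -0.001], [0.033, -0.999, -0.0], [-0.001, -0.0, -1.0]]
ft_force: [-4.6, -1.3, 2.9]
grip_width: 0.023
```

arm_command:
  rows: "1 0.5 0 0 0 0 0; 1 0.5 0 0 0 0 0; 1 0 0 0 0 0 0"

```text
time_s: 12.47
position: [0.5596, 0.1805, 0.0508]
tool_rot: [[0.999, 0.033, -0.0], [0.033, -0.999, 0.0], [-0.0, -0.0, -1.0]]
ft_force: [-2.8, -1.0, 1.9]
grip_width: 0.0233
```

The push peaked at about 5.3 N near x 0.557 and is now dropping. I'll feel for the backstop next.

arm_command:
  rows: "1 0.5 0 0 0 0 0; 1 0 0 0 0 0 0"

```text
time_s: 12.63
position: [0.5603, 0.1805, 0.0508]
tool_rot: [[0.999, 0.033, 0.0], [0.033, -0.999, 0.0], [0.0, -0.0, -1.0]]
ft_force: [-2.9, -1.4, 1.0]
grip_width: 0.0233
```

arm_command:
  rows: "1 0.5 0 0 0 0 0; 1 0 0 0 0 0 0"

```text
time_s: 12.8
position: [0.5608, 0.1805, 0.0508]
tool_rot: [[0.999, 0.033, 0.0], [0.033, -0.999, 0.0], [0.0, -0.0, -1.0]]
ft_force: [-1.9, -0.7, -0.7]
grip_width: 0.0233
```

arm_command:
  rows: "1 0.5 0 0 0 0 0; 1 0 0 0 0 0 0"

```text
time_s: 12.97
position: [0.5613, 0.1805, 0.0509]
tool_rot: [[0.999, 0.033, 0.0], [0.033, -0.999, 0.0], [0.0, -0.0, -1.0]]
ft_force: [-0.3, -1.0, -1.0]
grip_width: 0.023
```

arm_command:
  rows: "1 0.5 0 0 0 0 0; 1 0 0 0 0 0 0"

```text
time_s: 13.13
position: [0.5617, 0.1805, 0.0509]
tool_rot: [[0.999, 0.033, 0.0], [0.033, -0.999, 0.0], [0.0, -0.0, -1.0]]
ft_force: [-0.7, -0.1, -1.2]
grip_width: 0.0235
```

arm_command:
  rows: "1 0.5 0 0 0 0 0; 1 0 0 0 0 0 0"

```text
time_s: 13.3
position: [0.5623, 0.1805, 0.0509]
tool_rot: [[0.999, 0.033, 0.0], [0.033, -0.999, 0.0], [0.0, -0.0, -1.0]]
ft_force: [-1.3, -0.8, -1.4]
grip_width: 0.0234
```

arm_command:
  rows: "1 0.5 0 0.1 0 0 0; 1 0 0 0 0 0 0; 1 0 0 0 0 0 0"

```text
time_s: 13.55
position: [0.5628, 0.1806, 0.0509]
tool_rot: [[0.999, 0.033, 0.0], [0.033, -0.999, 0.0], [0.0, -0.0, -1.0]]
ft_force: [-0.5, -0.1, -1.3]
grip_width: 0.0233
```

arm_command:
  rows: "1 0.5 0 0 0 0 0; 1 0 0 0 0 0 0; 1 0 0 0 0 0 0"

```text
time_s: 13.8
position: [0.5632, 0.1806, 0.0509]
tool_rot: [[0.999, 0.033, 0.0], [0.033, -0.999, 0.0], [0.0, -0.0, -1.0]]
ft_force: [-0.9, -1.4, -2.1]
grip_width: 0.0234
```

arm_command:
  rows: "1 0.5 0 0 0 0 0; 1 0 0 0 0 0 0; 1 0 0 0 0 0 0"

```text
time_s: 14.05
position: [0.5637, 0.1806, 0.0509]
tool_rot: [[0.999, 0.033, 0.0], [0.033, -0.999, 0.0], [0.0, -0.0, -1.0]]
ft_force: [0.1, -0.8, -0.9]
grip_width: 0.0229
```

arm_command:
  rows: "1 0.5 0 0 0 0 0; 1 0 0 0 0 0 0; 1 0 0 0 0 0 0"

```text
time_s: 14.3
position: [0.5642, 0.1806, 0.0509]
tool_rot: [[0.999, 0.033, 0.0], [0.033, -0.999, 0.0], [0.0, -0.0, -1.0]]
ft_force: [-0.0, -0.9, -1.2]
grip_width: 0.0235
```

arm_command:
  rows: "1 0.5 0 0.1 0 0 0; 1 0 0 0 0 0 0; 1 0 0 0 0 0 0"

```text
time_s: 14.55
position: [0.5647, 0.1806, 0.0508]
tool_rot: [[0.999, 0.033, 0.0], [0.033, -0.999, 0.0], [0.0, -0.0, -1.0]]
ft_force: [-0.2, -0.3, -0.1]
grip_width: 0.0236
```

arm_command:
  rows: "1 0.5 0 0 0 0 0; 1 0 0 0 0 0 0; 1 0 0 0 0 0 0"

```text
time_s: 14.8
position: [0.5652, 0.1806, 0.0508]
tool_rot: [[0.999, 0.033, 0.0], [0.033, -0.999, 0.0], [0.0, -0.0, -1.0]]
ft_force: [-0.1, -0.3, -0.1]
grip_width: 0.0232
```

arm_command:
  rows: "1 0.5 0 0 0 0 0; 1 0 0 0 0 0 0; 1 0 0 0 0 0 0"

```text
time_s: 15.05
position: [0.5657, 0.1807, 0.0508]
tool_rot: [[0.999, 0.033, 0.0], [0.033, -0.999, 0.0], [0.0, -0.0, -1.0]]
ft_force: [1.3, 0.6, 0.1]
grip_width: 0.0233
```

arm_command:
  rows: "1 0.5 0 0 0 0 0; 1 0 0 0 0 0 0; 1 0 0 0 0 0 0"

```text
time_s: 15.3
position: [0.5661, 0.1807, 0.0508]
tool_rot: [[0.999, 0.033, 0.0], [0.033, -0.999, 0.0], [0.0, -0.0, -1.0]]
ft_force: [-0.1, -0.4, 0.1]
grip_width: 0.0232
```

```bash
python3 - <<'E'
from h import *
t=eyes.get_image("top")[:,:,::-1];cv2.imwrite("pics/t6.png",t)
s=eyes.get_image("scene")[:,:,::-1];cv2.imwrite("pics/s6.png",s)
o=readout.observe();print(o["position"],o["ft_force"],o["wrist_torque"])
a=cv2.resize(t[165:225,248:304],None,fx=7,fy=7,interpolation=cv2.INTER_CUBIC);b=cv2.resize(s[220:290,320:385],None,fx=6,fy=6,interpolation=cv2.INTER_CUBIC)
cv2.imwrite("pics/g6.png",np.hstack([a,b]))
E
```

```text
[0.5661467  0.18063956 0.05077313] [ 0.65490866 -0.12911351  0.50114822] [-0.13824776 -0.02880467 -0.00027245]
```

View pics/g6.png

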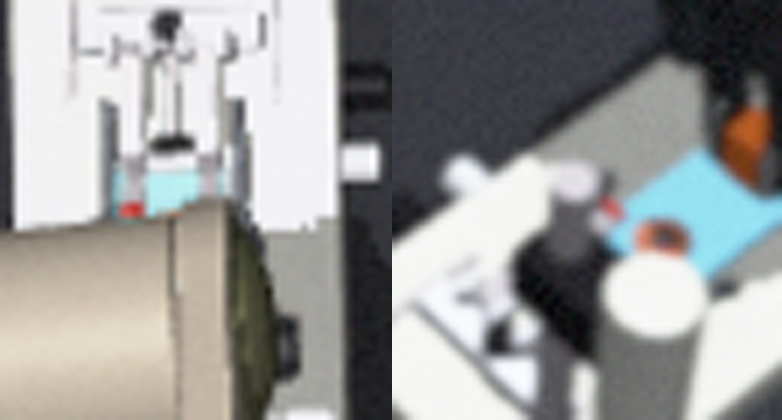

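The bar is now right next to the black pad (bar front at row ~153, pad at ~147) and the backstop isn't loaded yet. I'll keep feeling forward.

arm_command:
  rows: "1 0.5 0 0 0 0 0; 1 0 0 0 0 0 0; 1 0 0 0 0 0 0"

```text
time_s: 15.65
position: [0.5665, 0.1807, 0.0508]
tool_rot: [[0.999, 0.033, -0.0], [0.033, -0.999, 0.0], [-0.0, -0.0, -1.0]]
ft_force: [-1.4, -0.7, 0.5]
grip_width: 0.0233
```

arm_command:
  rows: "1 0.5 0 0 0 0 0; 1 0 0 0 0 0 0; 1 0 0 0 0 0 0"

```text
time_s: 15.9
position: [0.567, 0.1807, 0.0508]
tool_rot: [[0.999, 0.033, -0.0], [0.033, -0.999, -0.0], [-0.0, 0.0, -1.0]]
ft_force: [-2.6, -1.1, 1.6]
grip_width: 0.0229
```

arm_command:
  rows: "1 0.5 0 0 0 0 0; 1 0 0 0 0 0 0; 1 0 0 0 0 0 0"

```text
time_s: 16.15
position: [0.5675, 0.1807, 0.0508]
tool_rot: [[0.999, 0.033, -0.0], [0.033, -0.999, -0.0], [-0.0, 0.0, -1.0]]
ft_force: [-1.8, -2.1, 2.4]
grip_width: 0.0234
```

arm_command:
  rows: "1 0.4 0 0 0 0 0; 1 0 0 0 0 0 0; 1 0 0 0 0 0 0"

```text
time_s: 16.4
position: [0.5677, 0.1807, 0.0508]
tool_rot: [[0.999, 0.033, -0.001], [0.033, -0.999, -0.0], [-0.001, 0.0, -1.0]]
ft_force: [-4.9, -0.9, 4.2]
grip_width: 0.0232
```

arm_command:
  rows: "1 0 0 -0.2 0 0 0; 1 0 0 0 0 0 0"

```text
time_s: 16.57
position: [0.5677, 0.1807, 0.0508]
tool_rot: [[0.999, 0.033, -0.001], [0.033, -0.999, -0.0], [-0.001, 0.0, -1.0]]
ft_force: [-4.8, -0.7, 2.5]
grip_width: 0.023
```

arm_command:
  rows: "1 0 0 0 0 0 0"

```text
time_s: 16.65
position: [0.5677, 0.1807, 0.0508]
tool_rot: [[0.999, 0.033, -0.001], [0.033, -0.999, -0.0], [-0.001, 0.0, -1.0]]
ft_force: [-5.3, -1.2, 2.0]
grip_width: 0.0232
```

arm_command:
  rows: "1 0 0 0 0 0 0"

```text
time_s: 16.73
position: [0.5677, 0.1807, 0.0508]
tool_rot: [[0.999, 0.033, -0.001], [0.033, -0.999, -0.0], [-0.001, 0.0, -1.0]]
ft_force: [-5.0, -1.1, 3.3]
grip_width: 0.0234
```

arm_command:
  rows: "1 0.4 0 0 0 0 0; 1 0 0 0 0 0 0"

```text
time_s: 16.9
position: [0.5681, 0.1807, 0.0508]
tool_rot: [[0.999, 0.033, -0.001], [0.033, -0.999, -0.0], [-0.001, 0.0, -1.0]]
ft_force: [-4.6, -0.9, 2.3]
grip_width: 0.0235
```

arm_command:
  rows: "1 0 0 0 0 0 0"

```text
time_s: 16.98
position: [0.5681, 0.1807, 0.0508]
tool_rot: [[0.999, 0.033, -0.001], [0.033, -0.999, -0.0], [-0.001, 0.0, -1.0]]
ft_force: [-4.8, -1.6, 2.5]
grip_width: 0.023
```

The force jumped to about 5 N, then stayed there. The pad had already moved about 1.8 mm in the last picture (row 147 to 143), so the backstop is now pressed about 3.8 mm. The jump at 0.5677 fits the heels dropping off the bar. I'll back off to home and check that it holds.

arm_command:
  rows: "1 -0.5 0 0 0 0 0; 1 -0.5 0 0 0 0 0; 1 0 0 0 0 0 0"

```text
time_s: 17.23
position: [0.5677, 0.1807, 0.0508]
tool_rot: [[0.999, 0.033, 0.001], [0.033, -0.999, 0.0], [0.001, -0.0, -1.0]]
ft_force: [-1.0, -0.1, -1.0]
grip_width: 0.0231
```

arm_command:
  rows: "1 -0.4 0 0 0 0 0; 1 0 0 0 0 0 0"

```text
time_s: 17.4
position: [0.5675, 0.1807, 0.0509]
tool_rot: [[0.999, 0.033, 0.001], [0.033, -0.999, 0.0], [0.001, -0.0, -1.0]]
ft_force: [2.4, -0.2, -1.9]
grip_width: 0.0236
```

```bash
python3 - <<'E'
from h import *
t=eyes.get_image("top")[:,:,::-1];s=eyes.get_image("scene")[:,:,::-1]
o=readout.observe();print(o["position"],o["ft_force"],o["wrist_torque"])
def pad(im):
    g=cv2.cvtColor(np.ascontiguousarray(im[180:192,266:280]),cv2.COLOR_BGR2GRAY).astype(float);w=np.clip(110-g,0,None);r,c=np.mgrid[180:192,266:280];return (w*r).sum()/w.sum(),(w*c).sum()/w.sum()
for f in("t3","t4","t5","t6"):print(f,pad(cv2.imread(f"pics/{f}.png")))
print("now",pad(t))
b=cv2.resize(s[220:290,320:390],None,fx=7,fy=7,interpolation=cv2.INTER_CUBIC);cv2.imwrite("pics/g7.png",b)
E
```

```text
[0.56746617 0.18068296 0.05093738] [ 1.86477197 -0.65504898 -2.04426683] [-0.01579102 -0.2408715   0.03050497]
t3 (np.float64(185.35463917525774), np.float64(272.5917525773196))
t4 (np.float64(185.34337349397592), np.float64(272.59236947791163))
t5 (np.float64(185.34362139917695), np.float64(272.5761316872428))
t6 (np.float64(185.0601851851852), np.float64(272.1458333333333))
now (np.float64(184.59118236472946), np.float64(272.4529058116232))
```

Backing off 1.4 mm moved the slide only 0.6 mm before it pulled back at about 2 N, so the clips have caught the bar. The pad is pressed about 2.3 mm, which matches home. I'll relax the residual pull and let go.

arm_command:
  rows: "1 0.3 0 0.2 0 0 0; 1 0 0 0 0 0 0; 1 0 0 0 0 0 0"

```text
time_s: 17.75
position: [0.5674, 0.1807, 0.0508]
tool_rot: [[0.999, 0.033, 0.0], [0.033, -0.999, 0.0], [0.0, -0.0, -1.0]]
ft_force: [0.9, -0.4, -0.9]
grip_width: 0.0231
```

arm_command:
  rows: "0.6 0 0 0 0 0 0; 0.5 0 0 0 0 0 0; 0.3 0 0 0 0 0 0; 0 0 0 0 0 0 0; 0 0 0 0 0 0 0"

```text
time_s: 18.17
position: [0.5672, 0.1807, 0.0507]
tool_rot: [[0.999, 0.033, -0.0], [0.033, -0.999, 0.0], [-0.0, -0.0, -1.0]]
ft_force: [-0.7, 0.4, 0.2]
grip_width: 0.077
```

arm_command:
  rows: "0 0 0 0 0 0 0; 0 0 0 0 0 0 0; 0 0 0 0 0 0 0; 0 0 0 -5 0 0 0; 0 0 0 -15 0 0 0"

```text
time_s: 18.58
position: [0.5663, 0.1805, 0.0695]
tool_rot: [[0.999, 0.033, -0.004], [0.033, -0.999, -0.0], [-0.004, 0.0, -1.0]]
ft_force: [0.2, -1.1, -0.1]
grip_width: 0.0856
```

arm_command:
  rows: "0 0 0 -30 0 0 0; 0 0 0 -30 0 0 0; 0 0 0 -30 0 0 0; 0 -30 0 -15 0 0 0; 0 -30 10 0 0 0 0"

```text
time_s: 19.0
position: [0.5087, 0.1696, 0.1793]
tool_rot: [[0.999, 0.034, 0.008], [0.034, -0.999, 0.001], [0.008, -0.001, -1.0]]
ft_force: [0.3, 0.4, 0.2]
grip_width: 0.0854
```

arm_command:
  rows: "0 -20 35 0 0 0 0; 0 -20 35 0 0 0 0; 0 -20 35 0 0 0 0; 0 -20 35 0 0 0 0; 0 -10 35 0 0 0 0"

```text
time_s: 19.42
position: [0.4211, -0.01, 0.1762]
tool_rot: [[0.999, 0.033, -0.0], [0.033, -0.999, 0.0], [-0.0, -0.0, -1.0]]
ft_force: [0.7, -0.5, -0.1]
grip_width: 0.0853
```

arm_command:
  rows: "0 0 35 0 0 0 0; 0 0 35 0 0 0 0; 0 0 30 0 0 0 0; 0 0 0 0 0 0 0; 0 0 0 0 0 0 0"

```text
time_s: 19.83
position: [0.4266, -0.1102, 0.176]
tool_rot: [[1.0, 0.03, 0.0], [0.03, -1.0, -0.0], [0.0, 0.0, -1.0]]
ft_force: [-0.2, 0.8, -0.1]
grip_width: 0.0851
```

```bash
python3 - <<'E'
from h import *
t=eyes.get_image("top")[:,:,::-1];s=eyes.get_image("scene")[:,:,::-1]
cv2.imwrite("pics/t8.png",t);cv2.imwrite("pics/s8.png",s)
def pad(im):
    g=cv2.cvtColor(np.ascontiguousarray(im[180:192,266:280]),cv2.COLOR_BGR2GRAY).astype(float);w=np.clip(110-g,0,None);r,c=np.mgrid[180:192,266:280];return (w*r).sum()/w.sum(),(w*c).sum()/w.sum()
print("pad",pad(t))
a=cv2.resize(t[165:240,248:304],None,fx=7,fy=7,interpolation=cv2.INTER_CUBIC);b=cv2.resize(s[215:290,320:390],None,fx=5,fy=7,interpolation=cv2.INTER_CUBIC)
cv2.imwrite("pics/g8.png",np.hstack([a,b]))
import m2;m2.meas("pics/t8.png",.029,200,218)
for n,i0,i1 in(("top",cv2.imread("pics/top0.png"),t),("scene",cv2.imread("pics/scene0.png"),s)):
    d=cv2.absdiff(i0,np.ascontiguousarray(i1)).max(2)
    for nm,P in(("pen",(.67,-.17,.01)),("phone",(.5,-.42,.01)),("tape",(.6,-.38,.01)),("cup",(.7,-.38,.05)),("core",(.75,0,.01)),("balm",(.66,.37,.03)),("bin",(.52,.45,.03))):
        u,v=pix(n,P).astype(int);print(n,nm,(u,v),d[v-12:v+12,u-12:u+12].mean().round(1),end="; ")
E
```

```text
pad (np.float64(184.5931174089069), np.float64(272.47773279352225))
glass L (np.float32(2.0699768), array([0.5932399 , 0.20531878], dtype=float32)) R (np.float32(2.8619232), array([0.5933435 , 0.15622057], dtype=float32)) mid [0.5932917  0.18076968] w 0.04909821
glass/bar seam (slide x=46) [0.65233608 0.18391395 0.029     ]
stage L (np.float32(1.9913559), array([0.6350686 , 0.25688314], dtype=float32)) R (np.float32(1.793129), array([0.63534486, 0.10620832], dtype=float32)) mid [0.6352067  0.18154573]
tip [0.63440062 0.19957788 0.036     ] front [0.63179536 0.19954655 0.036     ]
tip [0.63506635 0.16600797 0.036     ] front [0.63344573 0.16599165 0.036     ]
top pen (np.int64(381), np.int64(184)) 1.8; top phone (np.int64(458), np.int64(236)) 3.7; top tape (np.int64(445), np.int64(205)) 3.4; top cup (np.int64(449), np.int64(173)) 4.5; top core (np.int64(329), np.int64(159)) 3.3; top balm (np.int64(213), np.int64(186)) 3.3; top bin (np.int64(187), np.int64(230)) 2.6; scene pen (np.int64(272), np.int64(198)) 2.8; scene phone (np.int64(271), np.int64(138)) 5.8; scene tape (np.int64(254), np.int64(155)) 4.7; scene cup (np.int64(226), np.int64(157)) 8.6; scene core (np.int64(283), np.int64(246)) 4.7; scene balm (np.int64(408), np.int64(320)) 4.3; scene bin (np.int64(474), np.int64(310)) 3.5;
```

View pics/g8.png

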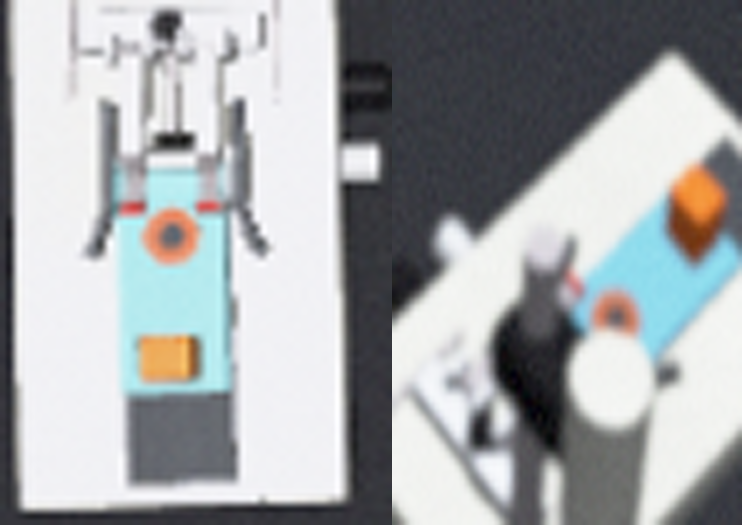

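The slide lies flat and stayed put after release, with the pad still pressed about 2.3 mm. The other objects have not moved. I'm handing in.

```bash
python3 -c "
from rig import env;print(env.close_job())"
```

```text
the job is handed in; nothing more can be done
None
```

The slide is clipped in the stage and released, and the job is handed in at about 20 s on the robot's clock.

**What I did:** I took the slide off the notebook by its orange grip, set it flat on the bed, and pushed it in small steps along the rails under the clips.

**Forces while pushing:**
- The clip lips were met near tool x 0.545.
- The push peaked at about 5.3 N riding up, then dropped to about zero.
- The backstop then pushed back with about 5 N. At that point I estimate it was pressed 3–4 mm, inside the 5 mm limit.
- The largest force I read between slide and stage was about 8 N. I only had readings at the end of each call, so a brief higher peak would not show.

**Last checks:**
- **Clipped:** when I backed off 1.4 mm, the slide moved only about 0.6 mm and then held against a pull of about 2 N, as it should with the heels behind the bar.
- **Home:** after release the pad was still pressed about 2.3 mm, against about 2.2 mm expected, and the slide lay straight and flat between the rails.
- **Other objects:** comparing the pictures before and after showed only noise around the pen, phone, tape, pen cup, core, balm and bin. The arm ended clear of everything.

**Disagreements and limits:**
- My first estimates of where the backstop would be met, from force alone, were a few millimetres short. The picture of the pad moving settled it.
- The camera images were too coarse to see the clip angles directly, so "clipped" rests on the force and pad readings.

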